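Level the gel casting table with a wedge and hold it

TASK

Get the gel casting table ready for pouring. First slide the clear casting tray sideways along the table, without lifting it, until it sits within the four corner marks in the middle; then take the wedge and push its thin end under the middle of the table's low right-hand edge until the two short feet have just lifted off the bench and the tabletop is level. Finish still gripping the wedge in that position, flat on the bench and touching neither table nor tray, so that the feet can be screwed down; do not shove the table along, and leave the roll of tape, the dropper bottle and the jar where they are.

Things in the scene. Friction and masses are not known exactly. Their poses are not given: they have to be found in the camera images.
- casting_table: Gel casting table, loose, 0.5-0.9 kg: white plate 180 (x) x 300 (y) x 10 mm; origin: centre of its UNDERSIDE, z its normal. Four rubber feet, non-slip, at x +-76, y +-130 mm, a black knob (to 30 mm above the underside) over each. Left (+y) feet reach 17 mm below the underside, right (-y) ones only 11.8, so it slopes 0.020 rad down to the right; lifted at the right edge it pivots on its left feet.
- pouring_place (a point): Middle of the four black corner marks on the plate's top face (10 mm above the underside), the place for the tray's origin. Axes as the table's. The marks' inner edges are 104 by 154 mm apart.
- low_edge (a point): Middle of the lower edge of the table's right-hand (-y) side, at table coordinates (0, -150, 0) mm; about 11.4 mm above the bench at rest, 17 mm when level.
- short_foot_front (a point): Lowest point of the right-hand short foot nearer the robot (table x = -76, y = -130 mm); on the bench at the start.
- short_foot_back (a point): Lowest point of the other right-hand short foot (table x = +76, y = -130 mm); on the bench at the start.
- tray: Clear gel casting tray, loose, on the table 52-68 mm to the right of the marks, nearly square to them. 100 (x) x 150 (y) x 35 mm high: floor 4 mm thick, upright walls 4 mm thick across its two y ends (outer faces y = +-75 mm, 100 mm wide); x sides open. Origin: centre of its underside. 0.3 kg, slides easily; push it by a wall, or pinch a wall from above and pull.
- wedge: Grey smooth plastic wedge, 0.11 kg, 150 (x) x 36 mm (y), flat underneath, on the bench right of the table, thin end roughly towards it. Origin: centre of underside; z up. 2 mm thick at the thin end (x = +75), 27 mm at the heel (x = -75), evenly 1 mm per 6 mm. It meets the table's edge with its thin end about 56 mm in past the edge; at about 90 mm the table is level. Slope slippery, ribbed heel not.
- wedge_tip (a point): Middle of the thin end's lower edge, at wedge coordinates (75, 0, 0) mm.
- wedge_grip (a point): Where to grip the heel: in the middle of its width, 25 mm from its thick end, 12 mm above the underside (wedge coordinates (-50, 0, 12) mm); the wedge is 22.8 mm thick here.
- tape: Bystander: roll of orange lab tape lying flat, 70 mm across, 16 mm high. Origin: centre of its underside. It and the wedge may change places.
- dropper: Bystander: small amber dropper bottle with a black teat, 27 mm across, 78 mm high, standing behind the work. Origin: centre of its underside.
- jar: Bystander: small clear jar with a red cap, 54 mm across, 107 mm high, standing to the left of the table. Origin: centre of its underside.
There are look-alikes about, which are no part of the job. Leave any green look-alike of the tray alone.

How it is judged:
By the outcome, as a careful person would: the job done as asked, in the order asked, and still so for the second after the job is handed in, while the arm keeps its last pose, push and grip.
It also fails if it takes over 56 s, if anything falls off the work surface, if the arm or the gripper's body presses on something with over 40 N, if the wrist force passes 120 N, or if a joint passes its speed limit or range.

ROBOT

A 7-joint arm with a two-finger parallel gripper is mounted at the origin on a cart in front of the work surface, level with it; the furniture and walls round the work are solid. World frame = base frame: x ahead of the robot, y to its left, z up, the work surface at z = 0. Lengths are in m, angles in rad, forces in N, time in s.
With the tool pointing down it reaches from about 0.375 to 0.925 m from the base axis. Payload 3.1 kg.
Tool frame: the origin (TCP) lies on the mounting face of the last link; the fingertips stand 173 mm ahead of it and the grasp point (between the pads) lies 155 mm ahead of it (manip.finger_overhang is the distance from the TCP to the fingertips, in m); z points along the fingers, y is the line along which they close (so a half turn about z gives the same grasp; the last joint's range is limited). The gripper opens to 85 mm and grips with 20 to 120 N. Pads are 22 mm wide; open, the fingers measure 114 mm over their backs; the gripper's body (76 mm by 85 mm) begins 54 mm behind the grasp point. The pads swing forward as they close: fully open they stand 13 mm farther back than shut.
Start: joints at [1.054, 0.383, 0.044, 1.598, -0.018, 1.161, -0.05], TCP at [0.264, -0.594, 0.405] pointing down, gripper open.
Joint ranges: [-2.61, 2.61], [-0.41, 2.15], [-1.48, 1.57], [0, 2.5], [-1.57, 4.71], [0.05, 1.97], [-2.85, 2.85]. Speed limits (rad/s): [2.79, 2.79, 3.14, 3.14, 3.14, 3.14, 3.14].

INTERFACE

Orientations are given as [roll, pitch, yaw] about the fixed x, y, z axes, in that order (R = Rz(yaw) Ry(pitch) Rx(roll)).
In Python, from bench import manip gives the robot as it stands.
- The arm moves only by the tool carry_out, never from a script. Its arguments are lists of equal length, an entry for each row: "hand": the closure in counts, from 0 (fully open) to 255 (shut); "travel": the shift along the tool's x, y, z in mm, a list of three; "yaw": the turn about the tool's z in rad. In form: {"hand": [hand, ...], "travel": [[x, y, z], ...], "yaw": [yaw, ...]}. A call has 1 to 5 rows; each row shifts and turns the commanded pose from where the row before left it, along the tool's axes as they then stand; what a row does not reach is not made up. A row lasts 1/8 s, in which the tool goes at most 62.5 mm and 10.7 degrees, less where a joint would pass 70% of its speed; a pose out of reach is approached as far as the arm can. A call with a gripper value outside its range is refused whole. The fingers move at their own pace and stop on an object; "force" is the grip in N (left out, the last holds). Time passes only in rows, so rows that do not move let the fingers close. It gives the time, the measured TCP pose, the force, the opening and the grip force at its end, in the units of the state.
- manip.state(): the state, without advancing time (a new reading comes with each control period).
- manip.get_image(name): name is "scene" or "top" or "wrist"; returns (picture, depth): 400x640x3 uint8, red, green, blue; 400x640 float32, m along the optical axis (not along the pixel's ray), 0 where there is no reading.
- manip.camera_model(name): a dict with "fx", "fy", "cx", "cy" (pixels), "pose" (4x4, takes a point from camera to world coordinates). Camera axes: x right, y down, z forward; pixel columns grow to the right and rows downward; lengths in m; the calibration is good to about 2 mm. A picture is of the moment at which its call begins: read the wrist's pose just before it. camera_model takes no time and is no camera call; for the wrist camera it gives the pose at the moment of the call.
- manip.job_done(): hands the job in; it is judged then, once.
The state is a dict: "time_s": time; "joints": joint angles; "qvel": joint speeds; "joint_torque": joint torques, N m; "tcp_pos": TCP position; "tool_rot": TCP orientation; "ft_force": force on the tool from outside, world axes, zero at the start; "wrist_torque": the same for the moment, N m; "grip_width": finger opening in m; "grasp_force": force on a finger pad.
Only numpy, scipy, OpenCV 4.12 (cv2) and the standard library are available. Lean on these libraries where they do the work, as an engineer would, in place of code of your own. Each camera call takes 0.05 s, during which the arm holds its last target. There are 200 camera calls.

## Working session

There is one attempt and no reset: what is moved stays moved. The work goes in short steps, Python scripts to look and compute and a tool call to move; the robot and the scene stay as the last step left them, time stands still between calls to the robot, and variables do not carry over. Pictures are saved under pics/ and viewed, at most 13 in all, crops included, and the job is handed in when it is done.

Besides the shell and the picture viewer there is one more tool, called after ">>>" by a JSON object that holds its "op" and its "data". carry_out: Moves the arm, as the interface text tells. Its arguments: {"type":"object","properties":{"hand":{"type":"array"},"travel":{"type":"array"},"yaw":{"type":"array"},"force":{"type":"number"}},"required":["hand","travel","yaw"]}

```bash
mkdir -p pics; python3 - <<'E'
from bench import manip
import cv2,numpy as np
for n in("top","scene"):
    p,d=manip.get_image(n); cv2.imwrite(f"pics/{n}0.png",p[:,:,::-1]); np.save(f"pics/{n}0.npy",d)
    m=manip.camera_model(n); print(n,{k:np.round(v,3).tolist() for k,v in m.items()})
s=manip.state(); print(s)
E
```

```text
top {'fx': 384.527, 'fy': 384.527, 'cx': 322.434, 'cy': 197.304, 'pose': [[-0.024, -0.997, 0.075, 0.416], [-1.0, 0.023, -0.002, 0.028], [0.0, -0.075, -0.997, 1.334], [0.0, 0.0, 0.0, 1.0]]}
scene {'fx': 514.147, 'fy': 514.147, 'cx': 326.282, 'cy': 202.538, 'pose': [[-0.869, -0.294, 0.399, -0.114], [-0.495, 0.517, -0.699, 1.103], [-0.001, -0.804, -0.594, 0.991], [0.0, 0.0, 0.0, 1.0]]}
{'time_s': 0.1, 'joints': array([ 1.05423061,  0.38378182,  0.04388347,  1.59940188, -0.01791461,
        1.16121375, -0.04994025]), 'qvel': array([-0.001573  , -0.00082387,  0.0018396 , -0.00313499,  0.00015321,
        0.0008602 ,  0.00027728]), 'joint_torque': array([ 2.61986490e-03, -4.34728932e+01,  1.02963075e+00, -2.50453717e+01,
        1.09639214e-02,  5.47021293e-03, -1.45346877e-05]), 'tcp_pos': array([ 0.26413232, -0.59343931,  0.40340153]), 'tool_rot': array([-3.13918469e+00,  1.31662003e-04,  4.18756452e-01]), 'ft_force': array([-0.01865582,  0.81854444, -0.62740532]), 'wrist_torque': array([ 0.00946103, -0.01307175, -0.00232303]), 'grasp_force': 0.0, 'grip_width': 0.08566416280037013}
```

View pics/top0.png

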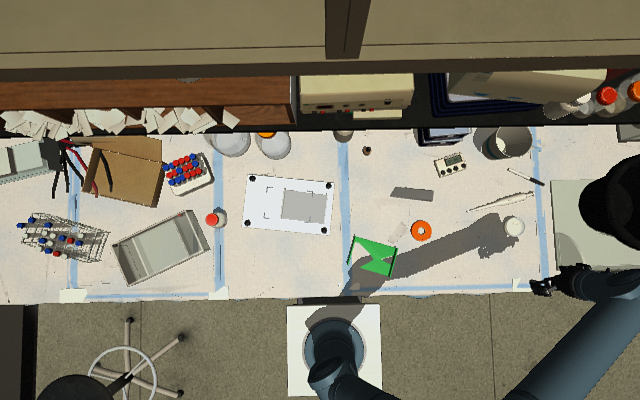

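View pics/scene0.png

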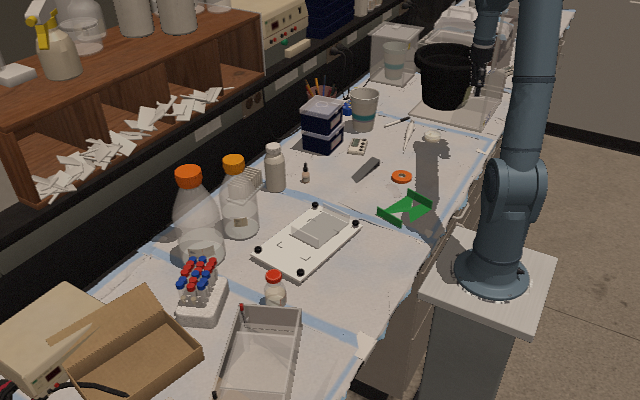

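The top picture shows the table at about (289,205), with the tray on it at (303,206). The grey wedge is at (412,194), the tape at (421,230), the dropper at (367,150) and the jar at (216,218). Candidates: the tray is the clear one at (303,206), because the green one at (372,256) is a look-alike. The wedge is the grey one at (412,194), but the pale thing at (397,230) needs a check. I'll enlarge that part to confirm.

```bash
cat > h.py <<'E'
import numpy as np,cv2
from bench import manip
def ray(n,uv,z,m=None):
    m=m or manip.camera_model(n); P=np.array(m["pose"]); uv=np.atleast_2d(uv).astype(float)
    d=np.c_[(uv[:,0]-m["cx"])/m["fx"],(uv[:,1]-m["cy"])/m["fy"],np.ones(len(uv))]@P[:3,:3].T
    return P[:3,3]+d*((np.asarray(z)-P[2,3])/d[:,2])[:,None]
def proj(n,X,m=None):
    m=m or manip.camera_model(n); P=np.array(m["pose"]); c=(np.atleast_2d(X)-P[:3,3])@P[:3,:3]
    return np.c_[m["cx"]+m["fx"]*c[:,0]/c[:,2],m["cy"]+m["fy"]*c[:,1]/c[:,2]]
E
python3 - <<'E'
import cv2,numpy as np
from h import *
p=cv2.imread("pics/top0.png")
c=cv2.resize(p[140:280,235:445],None,fx=3.8,fy=3.8,interpolation=cv2.INTER_CUBIC); cv2.imwrite("pics/crop.png",c)
# knobs: dark blobs within table
g=p.max(2); m=(g<60).astype(np.uint8); m[:165]=0;m[245:]=0;m[:,:235]=0;m[:,345:]=0
n,l,s,ce=cv2.connectedComponentsWithStats(m)
for i in range(1,n):
    if s[i,4]>6: print(ce[i].round(1),s[i,4],ray("top",ce[i],.047)[0].round(4))
r=p[140:280,385:440].astype(int)
gm=((p.max(2).astype(int)-p.min(2)<14)&(g<130)).astype(np.uint8); gm[:180]=0;gm[210:]=0;gm[:,:385]=0;gm[:,440:]=0
cs,_=cv2.findContours(gm,0,1)
for k in cs:
    if cv2.contourArea(k)>50:
        b=cv2.boxPoints(cv2.minAreaRect(k)); print("wedge",b.round(1).tolist(),ray("top",b,0.01).round(3).tolist())
hsv=cv2.cvtColor(p,cv2.COLOR_BGR2HSV); om=cv2.inRange(hsv,(5,150,100),(20,255,255)); om[:180]=0;om[:,:400]=0;om[250:]=0;om[:,445:]=0
ys,xs=np.nonzero(om); print("tape",xs.mean(),ys.mean(),ray("top",(xs.mean(),ys.mean()),.016))
print("dropper",ray("top",(367,150),.07),"jar",ray("top",(216,218),.1))
E
```

```text
[252.2 177.7] 23 [0.5848 0.261  0.047 ]
[328. 185.] 21 [0.5542 0.0062 0.047 ]
[247.  222.3] 24 [0.4354 0.2798 0.047 ]
[323.7 229.9] 20 [0.404  0.0242 0.047 ]
wedge [[389.79998779296875, 196.39999389648438], [391.1000061035156, 185.3000030517578], [433.1000061035156, 190.0], [431.8999938964844, 201.10000610351562]] [[0.513, -0.207, 0.01], [0.552, -0.213, 0.01], [0.532, -0.357, 0.01], [0.494, -0.351, 0.01]]
tape 420.9755244755245 230.45454545454547 [[ 0.39404151 -0.30799999  0.016     ]]
dropper [[ 0.66576116 -0.12605045  0.07      ]] jar [[0.45068924 0.36866947 0.1       ]]
```

View pics/crop.png

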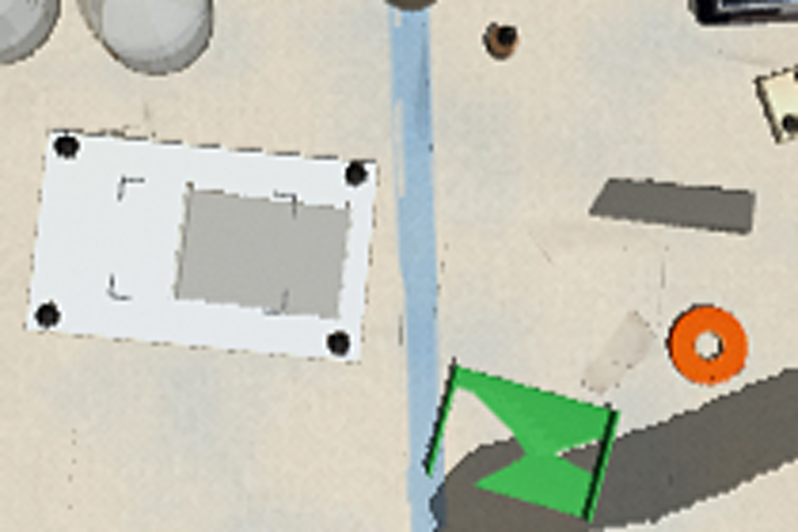

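The crop confirms it. The clear tray is on the white table between the four marks and the right-hand knobs. The grey wedge spans about (607,179) to (755,232) in the crop, the pale scrap at (620,353) is only a smudge, and the green tray is a decoy. Next I'll plan the hover over the tray.

```bash
cat >> h.py <<'E'
def move(target,yaw):
    s=manip.state(); y=s["tool_rot"][2]; d=np.array(target)-s["tcp_pos"]
    c,n=np.cos(y),np.sin(y)
    t=np.array([c*d[0]+n*d[1], n*d[0]-c*d[1], -d[2]])*1000
    dy=(y-yaw+np.pi/2)%np.pi-np.pi/2
    return t.round(1),round(float(dy),3),s["time_s"],s["tcp_pos"].round(4),s["tool_rot"].round(3),s["ft_force"].round(1)
E
python3 - <<'E'
from h import *
print(ray("top",[(282.6,203.4),(284.2,188.7),(281,218.2),(327.1,193.9),(323.7,223.7)],.06).round(4))
m=manip.camera_model("wrist"); P=np.array(m["pose"]); print(m["fx"],P.round(3).tolist())
print(move((.46,.06,.40),-.121))
E
```

```text
[[0.495  0.1586 0.06  ]
 [0.5439 0.1525 0.06  ]
 [0.4461 0.1646 0.06  ]
 [0.5232 0.0101 0.06  ]
 [0.4246 0.0238 0.06  ]]
342.6075378750868 [[0.407, -0.882, -0.238, 0.324], [-0.914, -0.393, -0.103, -0.566], [-0.002, 0.259, -0.966, 0.373], [0.0, 0.0, 0.0, 1.0]]
(array([ 444.6, -517.3,    3.4]), 0.54, 0.1, array([ 0.2641, -0.5934,  0.4034]), array([-3.139,  0.   ,  0.419]), array([-0. ,  0.8, -0.6]))
```

>>> {"op": "carry_out", "data": {"hand": [0,0,0,0,0], "travel": [[37,-43,0],[37,-43,0],[37,-43,0],[37,-43,0],[37,-43,0]], "yaw": [0,0,0,0,0]}}

```text
time_s: 0.72
tcp_pos: [0.3461, -0.3201, 0.4043]
tool_rot: [-3.141, 0.0, 0.419]
ft_force: [1.9, -0.0, -0.2]
grip_width: 0.0853
grasp_force: 0.0
```

>>> {"op": "carry_out", "data": {"hand": [0,0,0,0,0], "travel": [[37,-43,0],[37,-43,0],[37,-43,0],[37,-43,0],[37,-43,0]], "yaw": [0,0,0,0,0]}}

```text
time_s: 1.35
tcp_pos: [0.4274, -0.0488, 0.4045]
tool_rot: [3.141, 0.0, 0.419]
ft_force: [0.4, 0.6, -0.5]
grip_width: 0.0856
grasp_force: 0.0
```

>>> {"op": "carry_out", "data": {"hand": [0,0,0,0,0], "travel": [[37,-43,0],[37,-43,0],[0,0,0],[0,0,0],[0,0,0]], "yaw": [0,0,0.18,0.18,0.18]}}

```text
time_s: 1.98
tcp_pos: [0.4598, 0.0584, 0.4041]
tool_rot: [3.141, 0.001, -0.126]
ft_force: [0.3, 0.4, 0.7]
grip_width: 0.0854
grasp_force: 0.0
```

```bash
python3 - <<'E'
from h import *
print(move((.49,.09,.40),-.121))
m=manip.camera_model("wrist"); p,d=manip.get_image("wrist"); cv2.imwrite("pics/w1.png",p[:,:,::-1]); np.save("pics/w1d.npy",d); np.save("pics/w1m.npy",m,allow_pickle=True)
E
```

```text
(array([ 26. , -35.2,   4.1]), -0.005, 1.975, array([0.4598, 0.0584, 0.4041]), array([ 3.141e+00,  1.000e-03, -1.260e-01]), array([0.3, 0.4, 0.7]))
```

View pics/w1.png

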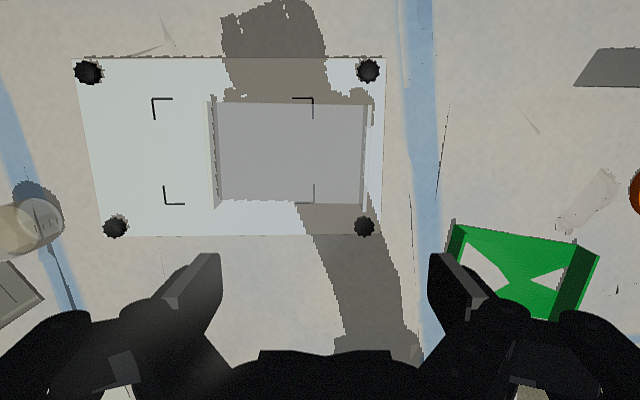

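The wrist view shows the table with all four marks, whose corners are near (153,98), (313,98), (166,204) and (314,204). The tray's left wall is near x≈213 and its right wall near x≈364. I'll enlarge this for accurate corners.

```bash
python3 - <<'E'
import cv2
p=cv2.imread("pics/w1.png"); c=cv2.resize(p[85:215,145:390],None,fx=3.2,fy=3.2,interpolation=cv2.INTER_CUBIC); cv2.imwrite("pics/w1c.png",c)
E
```

```text
(no output)
```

View pics/w1c.png

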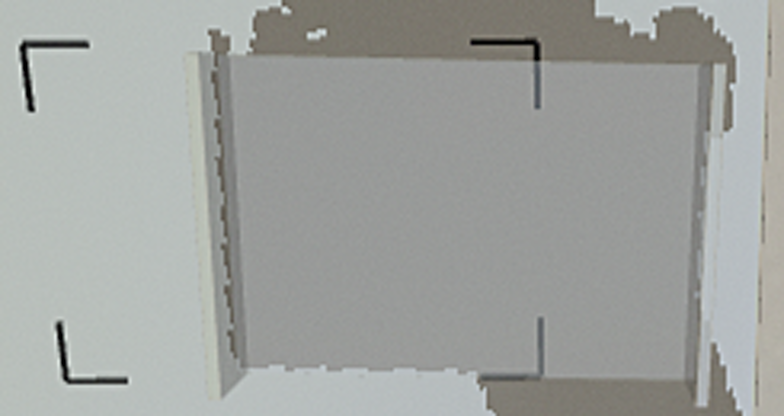

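```bash
cat > t.py <<'E'
from h import *
def tab(m,M,W,kn=None):
    f=lambda a,z: ray("",np.array(a,float),z,m)
    # marks on the plate: slope .02 up to the left, iterate
    z0=.0244
    A=f(M,z0)
    c=A.mean(0); 
    for _ in range(3):
        u=((A[0]-A[1])+(A[2]-A[3])); v=((A[0]-A[2])+(A[1]-A[3])); yaw=np.arctan2(-u[0],u[1]); 
        zz=lambda X,h: z0+h+.02*((X-c)@np.array([-np.sin(yaw),np.cos(yaw),0]))
        A=f(M,zz(A,0)); c=A.mean(0)
    yx=np.arctan2(v[1],v[0])
    B=f(W,z0+.035)
    for _ in range(3): B=f(W,zz(B,.035))
    R=np.array([[np.cos(yaw),-np.sin(yaw)],[np.sin(yaw),np.cos(yaw)]])
    print("centre",c.round(4),"yaw y/x",yaw.round(4),yx.round(4))
    print("marks tab mm",((A-c)[:,:2]@R*1000).round(1).tolist())
    T=(B-c)[:,:2]@R*1000; print("tray tab mm",T.round(1).tolist())
    return c,yaw,B,T
E
python3 - <<'E'
from t import *
m=np.load("pics/w1m.npy",allow_pickle=True).item()
g=lambda a:np.array(a)/3.2+[145,85]-[.35,.35]
M=g([(23,44),(537,42),(67,380),(541,377)])
W=g([(186,52),(210,400),(199,52),(222,398),(727,63),(709,405),(714,63),(697,405)])
c,yaw,B,T=tab(m,M,W)
print((B[:4].mean(0)).round(4),B.round(4).tolist())
E
```

```text
centre [0.494  0.1445 0.0244] yaw y/x -0.1237 -0.1219
marks tab mm [[52.8, 78.0], [53.1, -77.8], [-52.8, 77.7], [-53.1, -77.9]]
tray tab mm [[49.6, 17.3], [-49.9, 19.6], [49.6, 13.8], [-49.3, 16.0], [46.3, -131.6], [-52.8, -129.5], [46.3, -128.0], [-52.7, -125.9]]
[0.496  0.161  0.0597] [[0.5453, 0.1555, 0.0597], [0.4469, 0.1701, 0.0598], [0.5449, 0.152, 0.0597], [0.447, 0.1664, 0.0597], [0.5237, 0.0081, 0.0568], [0.4256, 0.0225, 0.0568], [0.5241, 0.0117, 0.0568], [0.4261, 0.0261, 0.0569]]
```

```bash
python3 - <<'E'
from h import *
print(move((.496,.161,.208),-.146))
E
```

```text
(array([  22.5, -106.6,  196.1]), 0.016, 2.025, array([0.4598, 0.0582, 0.4041]), array([ 3.141e+00,  1.000e-03, -1.300e-01]), array([-0.1, -0.7, -0.1]))
```

>>> {"op": "carry_out", "data": {"hand": [0,0,0,0,0], "travel": [[11,-53,0],[11.5,-53.6,0],[0,0,50],[0,0,50],[0,0,50]], "yaw": [0.016,0,0,0,0]}}

```text
time_s: 2.65
tcp_pos: [0.4961, 0.1608, 0.2531]
tool_rot: [-3.142, -0.0, -0.135]
ft_force: [0.2, -0.6, 0.4]
grip_width: 0.0855
grasp_force: 0.0
```

```bash
python3 - <<'E'
from h import *
print(move((.496,.161,.208),-.146))
E
```

```text
(array([-0.1, -0.2, 45.1]), 0.011, 2.65, array([0.4961, 0.1608, 0.2531]), array([-3.142, -0.   , -0.135]), array([ 0.2, -0.6,  0.4]))
```

>>> {"op": "carry_out", "data": {"hand": [0,0,255,255,255], "travel": [[0,0,35],[0,0,10],[0,0,0],[0,0,0],[0,0,0]], "yaw": [0.009,0,0,0,0], "force": 20}}

```text
time_s: 3.28
tcp_pos: [0.4971, 0.1613, 0.2113]
tool_rot: [-3.14, -0.003, -0.146]
ft_force: [-0.5, -0.2, 0.4]
grip_width: 0.032
grasp_force: 0.0
```

>>> {"op": "carry_out", "data": {"hand": [255,255,255], "travel": [[0,0,0],[0,0,0],[0,0,0]], "yaw": [0,0,0]}}

```text
time_s: 3.65
tcp_pos: [0.4966, 0.1612, 0.2104]
tool_rot: [-3.141, -0.001, -0.146]
ft_force: [-0.4, -0.4, 5.2]
grip_width: 0.0035
grasp_force: 21.6
```

>>> {"op": "carry_out", "data": {"hand": [255,255,255,255,255], "travel": [[0,-4,0],[0,-10,-0.3],[0,-10,-0.3],[0,-10,-0.2],[0,-10,-0.2]], "yaw": [-0.022,0,0,0,0]}}

```text
time_s: 4.28
tcp_pos: [0.5028, 0.2005, 0.2111]
tool_rot: [3.132, -0.0, -0.127]
ft_force: [-0.7, -8.6, 9.9]
grip_width: 0.0033
grasp_force: 22.2
```

>>> {"op": "carry_out", "data": {"hand": [255,255,255], "travel": [[0.1,-8,-0.2],[0,-4,0],[0,0,0]], "yaw": [0,0,0]}}

```text
time_s: 4.65
tcp_pos: [0.5044, 0.2133, 0.2114]
tool_rot: [3.134, -0.0, -0.126]
ft_force: [-0.7, -6.6, 8.5]
grip_width: 0.0035
grasp_force: 22.0
```

```bash
python3 - <<'E'
from h import *
print(move((.496,.161,.208),-.1235))
m=manip.camera_model("wrist"); p,d=manip.get_image("wrist"); cv2.imwrite("pics/w2.png",p[:,:,::-1]); np.save("pics/w2m.npy",m,allow_pickle=True)
print(proj("",np.array([[.494,.1445,.0244]]),m))
E
```

```text
(array([-1.7, 52.9,  3.4]), -0.003, 4.65, array([0.5044, 0.2133, 0.2114]), array([ 3.134, -0.   , -0.126]), array([-0.7, -6.6,  8.5]))
[[463.78249888 250.80234463]]
```

View pics/w2.png

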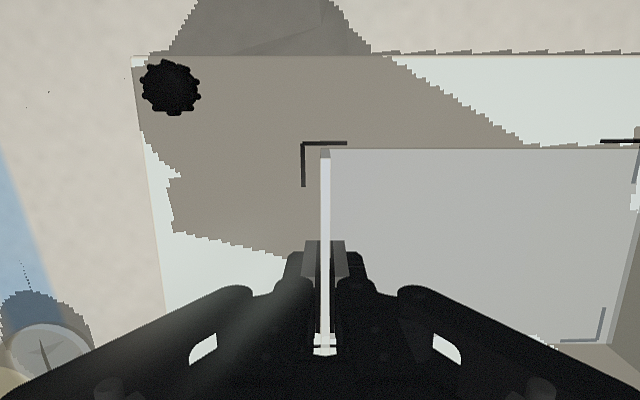

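The fingers hold the wall, whose top is at x≈320–330, and the mark's stroke is at x≈303. The tray still has about 4 mm to go because the arm lags under the drag. I'll pull on, relax, release and look from above.

>>> {"op": "carry_out", "data": {"hand": [255,255,255,255], "travel": [[0,-2,0],[0,-2,0],[0,0,0],[0,1.5,-1]], "yaw": [0,0,0,0]}}

```text
time_s: 5.2
tcp_pos: [0.5042, 0.2167, 0.2117]
tool_rot: [3.139, -0.0, -0.127]
ft_force: [0.7, -0.6, -1.8]
grip_width: 0.0038
grasp_force: 20.7
```

```bash
python3 - <<'E'
from h import *
print(move((.496,.161,.208),-.1235))
# predicted TL mark and wall outer-top corner from the w2 picture
m=np.load("pics/w2m.npy",allow_pickle=True).item()
y=-.123;R=np.array([[np.cos(y),-np.sin(y)],[np.sin(y),np.cos(y)]])
c=np.array([.494,.1445])
for uv,z in(((303,143),.026),((320.5,150),.061),((330,149.5),.061)): print(((ray("",uv,z,m)[0,:2]-c)@R*1000).round(1))
E
```

```text
(array([-1.1, 56.3,  3.7]), -0.003, 5.2, array([0.5042, 0.2167, 0.2117]), array([ 3.139, -0.   , -0.127]), array([ 0.7, -0.6, -1.8]))
[53. 78.]
[53.8 70.1]
[53.9 66.8]
```

>>> {"op": "carry_out", "data": {"hand": [120,120,0,0,0], "travel": [[0,0,0],[0,0,0],[0,0,-30],[-10,25,-50],[-10,35,-50]], "yaw": [0,0,0,0,0]}}

```text
time_s: 5.82
tcp_pos: [0.4757, 0.163, 0.3429]
tool_rot: [-3.14, 0.001, -0.12]
ft_force: [0.8, -1.1, 0.5]
grip_width: 0.0855
grasp_force: 0.0
```

>>> {"op": "carry_out", "data": {"hand": [0,0], "travel": [[-10,35,-35],[0,0,0]], "yaw": [0,0]}}

```text
time_s: 6.08
tcp_pos: [0.4625, 0.1269, 0.3795]
tool_rot: [3.141, -0.006, -0.128]
ft_force: [-0.0, 0.4, -1.2]
grip_width: 0.0853
grasp_force: 0.0
```

```bash
python3 - <<'E'
from h import *
print(move((.496,.161,.208),-.1235))
m=manip.camera_model("wrist"); p,d=manip.get_image("wrist"); cv2.imwrite("pics/w3.png",p[:,:,::-1]); np.save("pics/w3m.npy",m,allow_pickle=True)
q=proj("",np.array([[.494,.1445,.0244]]),m)[0]; print(q)
x0,y0=int(q[0])-125,int(q[1])-90; print(x0,y0)
cv2.imwrite("pics/w3c.png",cv2.resize(p[max(y0,0):y0+180,x0:x0+250,::-1],None,fx=3.2,fy=3.2,interpolation=cv2.INTER_CUBIC))
E
```

```text
(array([ 28.8, -38.1, 171.5]), -0.005, 6.075, array([0.4625, 0.1269, 0.3795]), array([ 3.141, -0.006, -0.128]), array([-0. ,  0.4, -1.2]))
[302.03790876 152.25538103]
177 62
```

View pics/w3c.png

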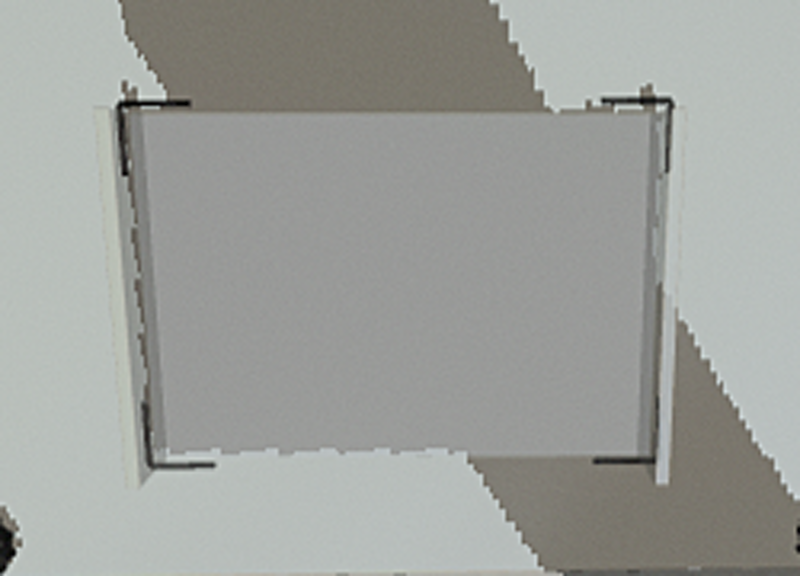

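The tray now appears centred in the marks, which are at (120,103), (671,101), (150,465) and (656,461) in the crop. The wall tops run (95,108)–(128,488) and (685,105)–(667,485).

```bash
python3 - <<'E'
from t import *
m=np.load("pics/w3m.npy",allow_pickle=True).item()
g=lambda a:np.array(a)/3.2+[177,62]-[.35,.35]
c,yaw,B,T=tab(m,g([(120,103),(671,101),(150,465),(656,461)]),g([(95,108),(128,488),(109,108),(139,487),(685,105),(667,485),(672,105),(655,485)]))
print(T.mean(0),np.arctan2(*(T[[0,2,1,3]][:2]-T[[1,3]])[0][::-1]))
# floor edges (z top +4mm): upper line and lower line
f=lambda uv,z:((ray("",g([uv]),z,m)[0]-c)[:2]@np.array([[np.cos(yaw),-np.sin(yaw)],[np.sin(yaw),np.cos(yaw)]])*1000).round(1)
for uv in((145,111),(655,111),(165,453),(650,458)): print(f(uv,.0284))
E
```

```text
centre [0.494  0.1447 0.0244] yaw y/x -0.1244 -0.1242
marks tab mm [[52.9, 77.8], [53.0, -77.8], [-52.9, 77.6], [-53.0, -77.6]]
tray tab mm [[49.9, 73.5], [-49.7, 73.5], [49.9, 70.0], [-49.5, 70.5], [50.3, -75.3], [-50.3, -74.9], [50.3, -72.0], [-50.3, -71.6]]
[ 0.07351986 -0.7940606 ] 0.0001488856637756882
[50.6 70.3]
[ 50.1 -72.5]
[-48.4  72. ]
[-50.5 -74.8]
```

Tray is at about (0.1, −0.8) mm with yaw near 0, so it fits. Now to the wedge.

```bash
python3 - <<'E'
from h import *
print(manip.state()["joints"].round(2),move((.51,-.30,.38),1.436))
E
```

```text
[ 0.25  0.13 -0.64  2.    0.1   1.03 -2.13] (array([101.2, 418.8,  -2. ]), -1.562, 6.125, array([0.4622, 0.1281, 0.378 ]), array([-3.141e+00, -3.000e-03, -1.260e-01]), array([-0.1,  0.4,  0.1]))
```

>>> {"op": "carry_out", "data": {"hand": [0,0,0,0,0], "travel": [[12.7,52.4,0],[12.7,52.4,0],[12.7,52.4,0],[12.7,52.4,0],[12.7,52.4,0]], "yaw": [0,0,0,0,0]}}

```text
time_s: 6.75
tcp_pos: [0.4932, -0.1391, 0.3749]
tool_rot: [-3.14, 0.002, -0.121]
ft_force: [1.3, 0.3, -0.3]
grip_width: 0.0852
grasp_force: 0.0
```

>>> {"op": "carry_out", "data": {"hand": [0,0,0,0,0], "travel": [[12.7,52.4,0],[12.7,52.4,0],[12.7,52.4,0],[0,0,0],[0,0,0]], "yaw": [0,0,0,-0.1736,-0.1736]}}

```text
time_s: 7.38
tcp_pos: [0.5119, -0.2994, 0.3739]
tool_rot: [-3.138, 0.002, 0.23]
ft_force: [0.1, -0.6, -0.3]
grip_width: 0.085
grasp_force: 0.0
```

>>> {"op": "carry_out", "data": {"hand": [0,0,0,0,0], "travel": [[0,0,0],[0,0,0],[0,0,0],[0,0,0],[0,0,0]], "yaw": [-0.1736,-0.1736,-0.1736,-0.1736,-0.1736]}}

```text
time_s: 8.0
tcp_pos: [0.5121, -0.2982, 0.3743]
tool_rot: [-3.138, -0.002, 1.1]
ft_force: [0.2, -0.7, -0.3]
grip_width: 0.0855
grasp_force: 0.0
```

>>> {"op": "carry_out", "data": {"hand": [0,0,0], "travel": [[0,0,0],[0,0,0],[0,0,0]], "yaw": [-0.1736,-0.1736,0]}}

```text
time_s: 8.38
tcp_pos: [0.5119, -0.2985, 0.3747]
tool_rot: [-3.139, -0.003, 1.439]
ft_force: [-0.1, 0.2, 0.5]
grip_width: 0.0853
grasp_force: 0.0
```

```bash
python3 - <<'E'
from h import *
print(move((.51,-.30,.38),1.436))
m=manip.camera_model("wrist"); p,d=manip.get_image("wrist"); cv2.imwrite("pics/w4.png",p[:,:,::-1]); np.save("pics/w4m.npy",m,allow_pickle=True)
E
```

```text
(array([-1.7, -1.7, -5.3]), 0.003, 8.375, array([ 0.5119, -0.2985,  0.3747]), array([-3.139e+00, -3.000e-03,  1.439e+00]), array([-0.1,  0.2,  0.5]))
```

View pics/w4.png

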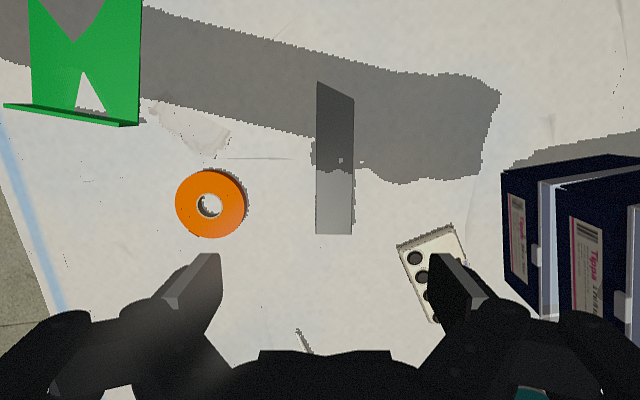

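The grey wedge runs from its thin end at (317,81)–(354,101) to its heel at (316,234)–(353,234), with the tape at (209,203). The thin end looks oblique, so I'll check that with depth before gripping.

```bash
python3 - <<'E'
from h import *
m=manip.camera_model("wrist"); p,d=manip.get_image("wrist")
P=np.array(m["pose"])
for v in range(76,242,12):
    row=[]
    for u in (310,320,328,336,344,351,360):
        z=d[v,u]; X=P[:3,:3]@np.array([(u-m["cx"])/m["fx"]*z,(v-m["cy"])/m["fy"]*z,z])+P[:3,3]; row.append(round(X[2]*1000,1))
    print(v,row)
for uv,z in(((317,81),.002),((354,101),.002),((353,234),.027),((316,234),.027),((317,150),.014),((354,150),.014)): print(uv,ray("",uv,z,m).round(4))
E
```

```text
76 [np.float64(3.1), np.float64(2.8), np.float64(4.0), np.float64(3.7), np.float64(4.5), np.float64(5.9), np.float64(5.7)]
88 [np.float64(4.0), np.float64(4.1), np.float64(4.2), np.float64(5.1), np.float64(3.7), np.float64(5.1), np.float64(4.0)]
100 [np.float64(4.5), np.float64(5.7), np.float64(5.5), np.float64(5.5), np.float64(7.1), np.float64(7.1), np.float64(6.1)]
112 [np.float64(3.9), np.float64(7.3), np.float64(8.2), np.float64(6.9), np.float64(7.7), np.float64(7.7), np.float64(3.3)]
124 [np.float64(3.8), np.float64(10.5), np.float64(8.5), np.float64(8.1), np.float64(10.6), np.float64(10.0), np.float64(1.2)]
136 [np.float64(3.0), np.float64(11.0), np.float64(11.0), np.float64(11.7), np.float64(11.1), np.float64(11.0), np.float64(2.5)]
148 [np.float64(3.2), np.float64(14.2), np.float64(13.9), np.float64(12.6), np.float64(15.0), np.float64(13.7), np.float64(1.5)]
160 [np.float64(1.0), np.float64(14.6), np.float64(15.2), np.float64(15.2), np.float64(14.1), np.float64(14.3), np.float64(1.7)]
172 [np.float64(3.0), np.float64(17.3), np.float64(17.2), np.float64(17.5), np.float64(17.9)
[... 211 characters left out ...]
oat64(21.0), np.float64(21.2), np.float64(19.3), np.float64(19.4), np.float64(2.8)]
208 [np.float64(3.4), np.float64(21.9), np.float64(22.4), np.float64(22.8), np.float64(23.2), np.float64(23.3), np.float64(2.1)]
220 [np.float64(2.7), np.float64(24.8), np.float64(25.4), np.float64(25.8), np.float64(24.5), np.float64(24.4), np.float64(1.1)]
232 [np.float64(1.9), np.float64(25.8), np.float64(26.6), np.float64(26.2), np.float64(26.5), np.float64(26.1), np.float64(1.0)]
(317, 81) [[ 0.5163 -0.2054  0.002 ]]
(354, 101) [[ 0.549  -0.2281  0.002 ]]
(353, 234) [[ 0.532 -0.353  0.027]]
(316, 234) [[ 0.496  -0.3482  0.027 ]]
(317, 150) [[ 0.5078 -0.2684  0.014 ]]
(354, 150) [[ 0.543  -0.2731  0.014 ]]
```

```bash
python3 - <<'E'
from h import *
print(move((.5175,-.3258,.173),1.431))
E
```

```text
(array([-25.7,   9.4, 202.4]), 0.006, 8.475, array([ 0.5116, -0.2991,  0.3754]), array([-3.140e+00, -2.000e-03,  1.437e+00]), array([-0.1, -0.8, -0. ]))
```

>>> {"op": "carry_out", "data": {"hand": [70,70,70,70,70], "travel": [[-25.7,9.4,0],[0,0,50],[0,0,50],[0,0,50],[0,0,30]], "yaw": [0.006,0,0,0,0]}}

```text
time_s: 9.1
tcp_pos: [0.5159, -0.3258, 0.1933]
tool_rot: [-3.137, -0.002, 1.431]
ft_force: [0.7, -1.0, -0.2]
grip_width: 0.0617
grasp_force: 0.0
```

>>> {"op": "carry_out", "data": {"hand": [70,70], "travel": [[0,0,15],[0,0,0]], "yaw": [0,0]}}

```text
time_s: 9.35
tcp_pos: [0.5168, -0.3264, 0.1809]
tool_rot: [-3.14, -0.001, 1.432]
ft_force: [0.1, 0.5, -0.2]
grip_width: 0.0619
grasp_force: 0.0
```

>>> {"op": "carry_out", "data": {"hand": [70,255,255,255,255], "travel": [[0,0,6],[0,0,0],[0,0,0],[0,0,0],[0,0,0]], "yaw": [0,0,0,0,0], "force": 60}}

```text
time_s: 9.98
tcp_pos: [0.5176, -0.3272, 0.1773]
tool_rot: [3.139, 0.001, 1.432]
ft_force: [0.8, -0.2, 5.2]
grip_width: 0.0347
grasp_force: 62.5
```

```bash
python3 - <<'E'
from h import *
c=np.array([.494,.1446]);y=-.124; a=np.array([-np.sin(y),np.cos(y)]); e=c-.150*a
print("edge",e, "level grip",e-.035*a, "pre grip (tip 30 short)",e-.155*a, "wedge yaw",np.arctan2(a[1],a[0]))
s=manip.state(); print(s["grip_width"],s["grasp_force"])
g=e-.155*a; print(move((g[0],g[1],s["tcp_pos"][2]),y+np.pi/2))
E
```

```text
edge [ 0.47544763 -0.00424828] level grip [ 0.47111874 -0.03897954] pre grip (tip 30 short) [ 0.45627685 -0.15805816] wedge yaw 1.4467963267948967
0.034743391752081396 62.47574871405959
(array([159.1, -84.2,  -0. ]), -0.015, 9.975, array([ 0.5176, -0.3272,  0.1773]), array([3.139e+00, 1.000e-03, 1.432e+00]), array([ 0.8, -0.2,  5.2]))
```

Gripped: opening 34.7 mm, 62 N. I'll slide it to just short of the edge.

>>> {"op": "carry_out", "data": {"hand": [255,255,255,255,255], "travel": [[20,-11,0],[35,-18.5,0],[35,-18.5,0],[35,-18.5,0],[34,-17.7,0]], "yaw": [0,-0.015,0,0,0]}}

```text
time_s: 10.6
tcp_pos: [0.4547, -0.1589, 0.1772]
tool_rot: [3.137, 0.002, 1.446]
ft_force: [2.1, -2.1, 4.2]
grip_width: 0.0347
grasp_force: 62.3
```

>>> {"op": "carry_out", "data": {"hand": [255,255], "travel": [[0,0,0],[0,0,0]], "yaw": [0,0]}}

```text
time_s: 10.85
tcp_pos: [0.4538, -0.1546, 0.1772]
tool_rot: [-3.139, -0.003, 1.451]
ft_force: [-5.7, 6.8, 16.5]
grip_width: 0.0344
grasp_force: 64.0
```

```bash
python3 - <<'E'
from h import *
s=manip.state(); print(move((.4563,-.1581,s["tcp_pos"][2]),1.4468))
m=manip.camera_model("wrist"); p,d=manip.get_image("wrist"); cv2.imwrite("pics/w5.png",p[:,:,::-1]); np.save("pics/w5m.npy",m,allow_pickle=True)
p,d=manip.get_image("top"); cv2.imwrite("pics/t5.png",p[:,:,::-1])
E
```

```text
(array([-3.1,  2.9, -0. ]), 0.004, 10.85, array([ 0.4538, -0.1546,  0.1772]), array([-3.139e+00, -3.000e-03,  1.451e+00]), array([-5.7,  6.8, 16.5]))
```

View pics/w5.png

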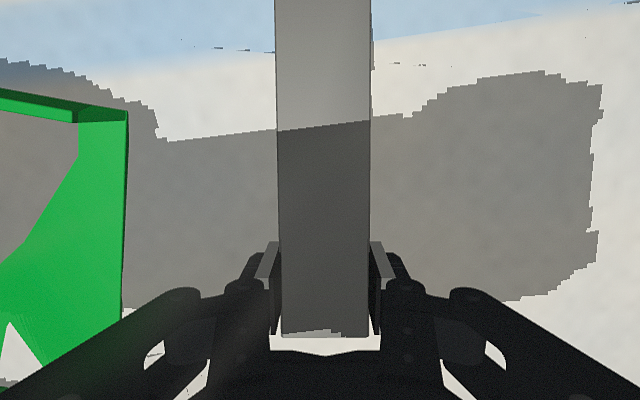

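The wedge is held straight, with its edges at u≈277 and 370, its heel at v≈335 and the green tray clear to the left. The force reading jumped, so I'll pause a row and re-read.

>>> {"op": "carry_out", "data": {"hand": [255,255], "travel": [[0,0,-0.5],[0,0,0]], "yaw": [0,0]}}

```text
time_s: 11.2
tcp_pos: [0.4537, -0.1547, 0.1772]
tool_rot: [-3.139, -0.003, 1.451]
ft_force: [-3.8, 7.6, 12.8]
grip_width: 0.0345
grasp_force: 63.4
```

```bash
python3 - <<'E'
from h import *
s=manip.state(); print(s["wrist_torque"].round(2),s["tcp_pos"],s["tool_rot"],s["ft_force"])
p=cv2.imread("pics/t5.png"); g=p.max(2); m=(g<60).astype(np.uint8); m[:165]=0;m[245:]=0;m[:,:235]=0;m[:,345:]=0
n,l,st,ce=cv2.connectedComponentsWithStats(m)
for i in range(1,n):
    if st[i,4]>10: print(ce[i].round(1),st[i,4])
a=cv2.imread("pics/top0.png"); gr=lambda q:cv2.inRange(cv2.cvtColor(q,cv2.COLOR_BGR2HSV),(45,120,60),(75,255,255))[230:290,330:410]
for q in(a,p): 
    k=gr(q); ys,xs=np.nonzero(k); print("green",k.sum()//255,xs.min()+330,xs.max()+330,ys.min()+230,ys.max()+230)
E
```

```text
[1.45 0.84 0.01] [ 0.45373899 -0.1547446   0.17717707] [-3.13922005 -0.00335346  1.45057587] [-3.8427537   7.6343443  12.80222747]
[252.2 177.7] 23
[328. 185.] 21
[247.  222.3] 24
[323.7 229.8] 19
green 840 347 397 236 276
green 772 347 393 236 276
```

>>> {"op": "carry_out", "data": {"hand": [255,255,255,255,255], "travel": [[10,1.5,-1.2],[18,1.4,0],[18,0,0],[16,0,0],[6,0,0]], "yaw": [0.003,0,0,0,0]}}

```text
time_s: 11.82
tcp_pos: [0.4651, -0.09, 0.1774]
tool_rot: [-3.141, -0.001, 1.446]
ft_force: [-0.5, -0.3, -1.3]
grip_width: 0.0348
grasp_force: 61.7
```

```bash
cat >> h.py <<'E'
def wst():
    s=manip.state(); y=-.124; a=np.array([-np.sin(y),np.cos(y)]); b=np.array([a[1],-a[0]]); e=np.array([.4754,-.0042])
    d=s["tcp_pos"][:2]-e; print("tip in",round((d@a)*1000+126.4,1),"lat",round(d@b*1000,1),"yawerr",round(s["tool_rot"][2]-1.4468,4),"z",s["tcp_pos"][2].round(4),"f along/lat/z",(s["ft_force"][:2]@a).round(1),(s["ft_force"][:2]@b).round(1),s["ft_force"][2].round(1),s["grip_width"].round(4),s["grasp_force"].round(1),s["tool_rot"][:2].round(4),s["time_s"])
E
python3 -c "
from h import *
wst()"
```

```text
Traceback (most recent call last):
  File "h.py", line 18, in wst
    d=s["tcp_pos"][:2]-e; print("tip in",round((d@a)*1000+126.4,1),"lat",round(d@b*1000,1),"yawerr",round(s["tool_rot"][2]-1.4468,4),"z",s["tcp_pos"][2].round(4),"f along/lat/z",(s["ft_force"][:2]@a).round(1),(s["ft_force"][:2]@b).round(1),s["ft_force"][2].round(1),s["grip_width"].round(4),s["grasp_force"].round(1),s["tool_rot"][:2].round(4),s["time_s"])
                                                                                                                                                                                                                                                                          ^^^^^^^^^^^^^^^^^^^^^
AttributeError: 'float' object has no attribute 'round'
```

>>> {"op": "carry_out", "data": {"hand": [255,255,255,255], "travel": [[4,0,0.7],[5,0,0],[3,0,0],[0,0,0]], "yaw": [0,0,0,0]}}

```text
time_s: 12.32
tcp_pos: [0.4671, -0.0795, 0.1772]
tool_rot: [3.141, 0.0, 1.444]
ft_force: [0.2, -2.3, 4.1]
grip_width: 0.0345
grasp_force: 62.3
```

```bash
sed -i 's/s\["grip_width"\].round(4),s\["grasp_force"\].round(1)/round(s["grip_width"],4),round(s["grasp_force"],1)/' h.py
python3 -c "
from h import *
wst()"
```

```text
tip in 50.7 lat 1.1 yawerr -0.0027 z 0.1772 f along/lat/z -2.2 0.4 4.1 0.0345 62.3 [3.1406e+00 2.0000e-04] 12.325
```

>>> {"op": "carry_out", "data": {"hand": [255,255,255], "travel": [[2,0,0],[2,0,0],[0,0,0]], "yaw": [0,0,0]}}

```text
time_s: 12.7
tcp_pos: [0.4676, -0.0757, 0.1772]
tool_rot: [3.141, 0.0, 1.444]
ft_force: [-0.0, -3.0, 5.5]
grip_width: 0.0343
grasp_force: 62.5
```

>>> {"op": "carry_out", "data": {"hand": [255,255,255], "travel": [[2,0,0],[2,0,0],[0,0,0]], "yaw": [0,0,0]}}

```text
time_s: 13.08
tcp_pos: [0.4679, -0.0731, 0.1772]
tool_rot: [3.141, 0.003, 1.443]
ft_force: [-1.1, -5.9, 5.3]
grip_width: 0.0345
grasp_force: 62.5
```

>>> {"op": "carry_out", "data": {"hand": [255,255,255], "travel": [[2,0,0],[2,0,0],[0,0,0]], "yaw": [0,0,0]}}

```text
time_s: 13.45
tcp_pos: [0.4683, -0.0702, 0.1772]
tool_rot: [3.142, 0.004, 1.442]
ft_force: [-1.3, -8.3, 6.4]
grip_width: 0.0348
grasp_force: 62.6
```

>>> {"op": "carry_out", "data": {"hand": [255,255,255], "travel": [[2,0,0],[2,0,0],[0,0,0]], "yaw": [0,0,0]}}

```text
time_s: 13.82
tcp_pos: [0.4688, -0.0663, 0.1772]
tool_rot: [-3.142, 0.004, 1.442]
ft_force: [-0.8, -7.4, 6.1]
grip_width: 0.0345
grasp_force: 62.6
```

```bash
python3 -c "
from h import *
wst()"
```

```text
tip in 64.0 lat 1.2 yawerr -0.0052 z 0.1772 f along/lat/z -7.4 0.1 6.1 0.0345 62.6 [-3.1416  0.0041] 13.825
```

>>> {"op": "carry_out", "data": {"hand": [255,255,255,255,255], "travel": [[3,0,0],[4,0,0],[4,0,0],[4,0,0],[4,0,0]], "yaw": [0,0,-0.002,0,0]}}

```text
time_s: 14.45
tcp_pos: [0.4712, -0.048, 0.1772]
tool_rot: [-3.141, 0.005, 1.443]
ft_force: [-1.8, -9.5, 6.6]
grip_width: 0.0346
grasp_force: 62.7
```

>>> {"op": "carry_out", "data": {"hand": [255,255,255], "travel": [[2,0,0],[0,0,0],[0,0,0]], "yaw": [0,0,0]}}

```text
time_s: 14.82
tcp_pos: [0.4714, -0.0456, 0.1772]
tool_rot: [-3.141, 0.004, 1.444]
ft_force: [-1.3, -8.7, 7.0]
grip_width: 0.0348
grasp_force: 62.6
```

```bash
python3 - <<'E'
from h import *
wst()
m=manip.camera_model("wrist"); p,d=manip.get_image("wrist"); cv2.imwrite("pics/w6.png",p[:,:,::-1]); np.save("pics/w6m.npy",m,allow_pickle=True);np.save("pics/w6d.npy",d)
p,_=manip.get_image("top"); cv2.imwrite("pics/t6.png",p[:,:,::-1]); g=p.max(2); k=(g<60).astype(np.uint8); k[:165]=0;k[245:]=0;k[:,:235]=0;k[:,345:]=0
n,l,st,ce=cv2.connectedComponentsWithStats(k)
for i in range(1,n):
    if st[i,4]>10: print(ce[i].round(1),st[i,4])
E
```

```text
tip in 84.8 lat 1.2 yawerr -0.0032 z 0.1772 f along/lat/z -8.8 -0.2 7.0 0.0348 62.6 [-3.1414  0.0045] 14.825
[251.9 177.8] 21
[328.  185.3] 24
[337.8 210.7] 168
[246.9 222.2] 24
[323.5 229.7] 19
```

View pics/w6.png

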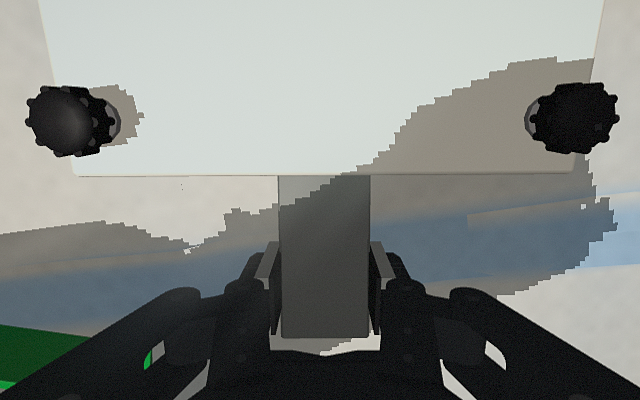

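The table's right edge is at v≈175, running (80,177) to (572,172). The wedge (u 278–370) enters it at mid-edge, its heel is at v≈337 and both knobs are clear. I'll measure the insertion and the tilt.

```bash
cat > tilt.py <<'E'
from h import *
def run(tag,lv=.0268,edge=((80,177),(572,172.5)),heel=((283,337),(368,337))):
    m=np.load(f"pics/{tag}m.npy",allow_pickle=True).item(); y=-.124; a=np.array([-np.sin(y),np.cos(y)]); b=np.array([a[1],-a[0]])
    E=ray("",edge,lv,m); H=ray("",heel,.027,m)
    print("edge",E.round(4).tolist(),"len",np.linalg.norm(E[0]-E[1]).round(4),"heel",H.round(4).tolist())
    print("edge-heel mm",((E.mean(0)-H.mean(0))[:2]@a*1000).round(1),"lat",((E.mean(0)-H.mean(0))[:2]@b*1000).round(1))
    d=np.load(f"pics/{tag}d.npy"); P=np.array(m["pose"]); v,u=np.mgrid[0:400:2,0:640:2]
    def pl(box):
        u0,u1,v0,v1=box; k=(u>=u0)&(u<u1)&(v>=v0)&(v<v1)&(d[v,u]>0); z=d[v,u][k]
        X=np.c_[(u[k]-m["cx"])/m["fx"]*z,(v[k]-m["cy"])/m["fy"]*z,z]@P[:3,:3].T+P[:3,3]
        A=np.c_[X[:,:2]@a,X[:,:2]@b,np.ones(len(X))]; s=np.linalg.lstsq(A,X[:,2],rcond=None)[0]; print("slope y,x",s[:2].round(4),"z mean",X[:,2].mean().round(4),len(X))
    pl((150,510,2,165)); pl((282,366,190,330))
E
python3 -c "
from tilt import *
run('w6')
run('w6',.0258)"
```

```text
edge [[0.391, 0.0072, 0.0268], [0.5636, -0.0132, 0.0268]] len 0.1738 heel [[0.4519, -0.0667, 0.027], [0.4859, -0.0711, 0.027]]
edge-heel mm 66.4 lat 0.1
slope y,x [ 0.0031 -0.0006] z mean 0.0258 14697
slope y,x [-0.1658  0.0008] z mean 0.0216 2930
edge [[0.3902, 0.0071, 0.0258], [0.5643, -0.0135, 0.0258]] len 0.1753 heel [[0.4519, -0.0667, 0.027], [0.4859, -0.0711, 0.027]]
edge-heel mm 66.2 lat 0.1
slope y,x [ 0.0031 -0.0006] z mean 0.0258 14697
slope y,x [-0.1658  0.0008] z mean 0.0216 2930
```

>>> {"op": "carry_out", "data": {"hand": [255,255,255,255], "travel": [[2,0,0],[2,0,0],[1,0,0],[0,0,0]], "yaw": [0,-0.001,0,0]}}

```text
time_s: 15.42
tcp_pos: [0.472, -0.041, 0.1772]
tool_rot: [-3.141, 0.005, 1.444]
ft_force: [-0.7, -9.7, 6.9]
grip_width: 0.0346
grasp_force: 62.7
```

```bash
python3 - <<'E'
from tilt import *
wst()
m=manip.camera_model("wrist"); p,d=manip.get_image("wrist"); cv2.imwrite("pics/w7.png",p[:,:,::-1]); np.save("pics/w7m.npy",m,allow_pickle=True);np.save("pics/w7d.npy",d)
# edge row by gradient near known columns
g=cv2.cvtColor(p,cv2.COLOR_RGB2GRAY).astype(float)
for f in("w6","w7"):
    q=cv2.imread(f"pics/{f}.png",0).astype(float); print(f,[(c,int(np.argmax(-np.diff(q[150:225,c-3:c+4].mean(1)))+150)) for c in(110,200,250,450,540)],[int(np.argmax(np.diff(q[320:350,c-3:c+4].mean(1)))+320) for c in(295,325,355)])
run('w7')
E
```

```text
tip in 89.4 lat 1.2 yawerr -0.0026 z 0.1772 f along/lat/z -9.7 0.5 6.9 0.0346 62.7 [-3.1411  0.0051] 15.425
w6 [(110, 223), (200, 174), (250, 174), (450, 173), (540, 172)] [338, 337, 337]
w7 [(110, 187), (200, 187), (250, 211), (450, 185), (540, 185)] [338, 337, 337]
edge [[0.3915, 0.0117, 0.0268], [0.5641, -0.0086, 0.0268]] len 0.1738 heel [[0.4525, -0.0622, 0.027], [0.4865, -0.0666, 0.027]]
edge-heel mm 66.4 lat 0.1
slope y,x [ 0.0005 -0.0003] z mean 0.0265 14690
slope y,x [-1.671e-01 -1.000e-04] z mean 0.0216 2927
```

>>> {"op": "carry_out", "data": {"hand": [255,255,255,255], "travel": [[1,0,0],[0,0,0],[0,0,0],[0,0,0]], "yaw": [0,0,0,0]}}

```text
time_s: 15.98
tcp_pos: [0.4722, -0.0402, 0.1772]
tool_rot: [-3.141, 0.005, 1.444]
ft_force: [-0.9, -9.3, 6.7]
grip_width: 0.0345
grasp_force: 62.7
```

```bash
python3 - <<'E'
from tilt import *
wst()
m=manip.camera_model("wrist"); p,d=manip.get_image("wrist"); cv2.imwrite("pics/w8.png",p[:,:,::-1]); np.save("pics/w8m.npy",m,allow_pickle=True);np.save("pics/w8d.npy",d)
q=cv2.imread("pics/w8.png",0).astype(float); e=[(c,int(np.argmax(-np.diff(q[175:200,c-3:c+4].mean(1)))+175)) for c in(200,250,450,540)]; print(e)
run('w8',.027,((200,e[0][1]+.5),(450,e[2][1]+.5)))
p,_=manip.get_image("top"); cv2.imwrite("pics/t8.png",cv2.resize(p[140:280,235:445,::-1],None,fx=3.8,fy=3.8,interpolation=cv2.INTER_CUBIC))
E
```

```text
tip in 90.3 lat 1.2 yawerr -0.0028 z 0.1772 f along/lat/z -9.3 0.2 6.7 0.0345 62.7 [-3.1412  0.0052] 15.975
[(200, 189), (250, 189), (450, 188), (540, 187)]
edge [[0.4329, 0.0028, 0.027], [0.5213, -0.0081, 0.027]] len 0.0891 heel [[0.4526, -0.0614, 0.027], [0.4866, -0.0657, 0.027]]
edge-heel mm 61.3 lat -0.1
slope y,x [-0.0003 -0.0005] z mean 0.0266 14706
slope y,x [-0.167   0.0022] z mean 0.0216 2933
```

View pics/t8.png

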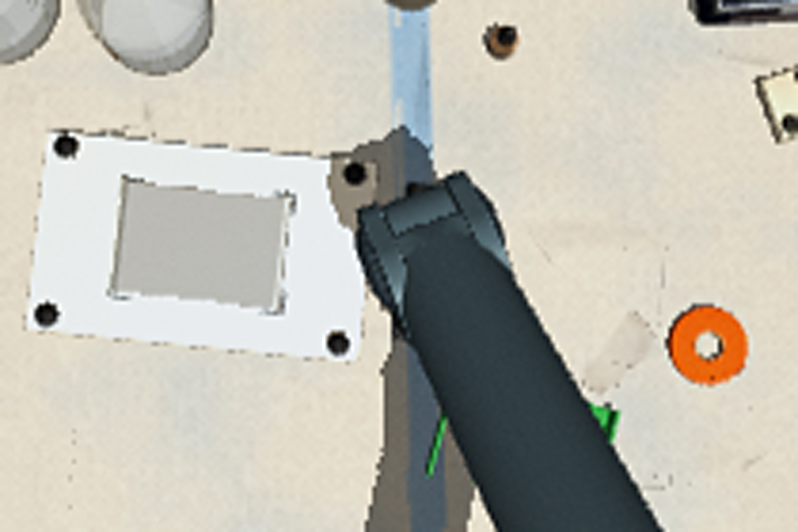

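The table reads level (slope about 0), with the tip about 90 mm in and the feet unshifted. The tray is at (110–290, 178–310) in the crop, inside the marks, and the tape at (708,345) and dropper at (500,40) haven't moved. Handing in.

```bash
python3 -c "
from bench import manip
print(manip.job_done())"
```

```text
the job is handed in; nothing more can be done
None
```

I handed the job in with no verdict shown: the tray sits inside its four marks, the table reads level by camera depth, and the gripper still holds the wedge about 90 mm in past the low edge.

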